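# Reset the burner, refit its knob and hold it pressed in

## Robot

A 6-joint arm with a two-finger parallel gripper is mounted at the origin on a cart in front of the work surface, level with it; the furniture and walls round the work are solid. World frame = base frame: x ahead of the robot, y to its left, z up, the work surface at z = 0. Lengths are in m, angles in degrees, forces in N, time in s.
With the tool pointing down it reaches from about 0.25 to 0.725 m from the base axis. Payload 9.7 kg.
Tool frame: the origin (TCP) lies at the very end of the fingers, on their centre line; the grasp point (between the pads) lies 19 mm behind it; z points along the fingers, y is the line along which they close (so a half turn about z gives the same grasp; the last joint's range is limited). The gripper opens to 85 mm and grips with 20 to 120 N. Pads are 22 mm wide; open, the fingers measure 114 mm over their backs; the gripper's body (76 mm by 85 mm) begins 54 mm behind the grasp point. The pads swing forward as they close: fully open they stand 13 mm farther back than shut.
Start: joints at [-75.115, 4.979, 10.078, 95.1, 0, 90], TCP at [0.141, -0.532, 0.231] pointing down, gripper open.
Joint ranges: [-179.16, 179.16], [-48.56, 103.87], [-65.8, 70.77], [-126.05, 130.52], [-82.76, 87.17], [-180, 180]. Speed limits (degrees/s): [127.2, 127.2, 147.25, 180, 180, 180].

## Interface

Orientations are given as [roll, pitch, yaw] about the fixed x, y, z axes, in that order (R = Rz(yaw) Ry(pitch) Rx(roll)).
In Python, from workcell import bot gives the robot as it stands.
- The arm moves only by the tool arm_command, never from a script. Its argument "series" is a list of rows, each a list of 4 numbers: the shift along the tool's x, y, z in m, then the turn about the tool's z in rad. A call has exactly 5 rows; each row is the pose to reach, as a shift and turn from the pose commanded when the call began, along the tool's axes at that moment; what a row does not reach only later rows make up. A row lasts 1/10 s, in which the tool goes at most 50 mm and 8.59 degrees, less where a joint would pass 70% of its speed; a pose out of reach is approached as far as the arm can. A call with a gripper value outside its range is refused whole. "hand" is the finger opening in m, from 0 to 0.0854, set as the call begins (left out, the last holds). The fingers move at their own pace and stop on an object; "grip_force" is the grip in N (left out, the last holds). Time passes only in rows, so rows that repeat a pose let the fingers close, or fill a call up. It gives the time, the measured TCP pose, the force, the opening and the grip force at its end, in the units of the state.
- bot.get_obs(): the state, without advancing time (a new reading comes with each control period).
- bot.camera(name): name is "scene" or "top"; returns a dict with "color" (480x640x3 uint8, blue, green, red), "camera_matrix" (3x3 intrinsics, pixels), "dist_coeffs" ([k1, k2, p1, p2, k3] as OpenCV has them; the pictures are not rectified), "xyz" and "orientation" of the camera in the world. Camera axes: x right, y up, looking along -z (the intrinsics and any distortion apply to the point x, -y, -z); pixel columns grow to the right and rows downward; lengths in m; the calibration is good to about 2 mm. A picture is of the moment at which its call begins. There is no depth.
- bot.job_done(): hands the job in; it is judged then, once.
Trained networks look in the newest picture that a camera, given by its name, has taken for a name from the list of things; names that differ only in an ending like _2 or _b are one class to them, and where a whole thing is asked for, a point or a joint stands for the part that bears it (a point fixed in the world has none). Each returns a list of dicts, best first, with "confidence" (0 to 1); they miss things now and then, are a little off and sometimes report something else, mostly with a low value. They report only what shows in the picture. A call takes as long as a camera call. They do not tell look-alikes from the thing itself.
- bot.find_in(camera, target): "location" ([column, row] in pixels, amid what is visible of it).
- bot.mark_of(camera, target): "location" ([column, row] in pixels: a listed point, or the origin of a listed thing).
The state is a dict: "time": time; "q": joint angles; "qd": joint speeds; "joint_efforts": joint torques, N m; "ee_pos": TCP position; "tcp_rot": TCP orientation; "wrist_force": force on the tool from outside, world axes, zero at the start; "torque": the same for the moment, N m; "opening": finger opening in m; "grasp_force": force on a finger pad.
Only numpy, scipy, OpenCV 4.12 (cv2) and the standard library are available. Lean on these libraries where they do the work, as an engineer would, in place of code of your own. Each camera call takes 0.05 s, during which the arm holds its last target. There are 200 camera calls.

## Task

The table-top burner has tripped and lost its knob. First push the reset plunger on its front strip down to its stop and let it spring back; then pick up the loose black knob, turn it so that its keyed bore matches the flat of the D-shaped shaft, push it fully home on the shaft and press knob and shaft together down to the shaft's stop. Finish while still holding the knob pressed in: do not let go, and leave the two shakers where they stand.

Things in the scene. Friction and masses are not known exactly. Their poses are not given: they have to be found in the camera images.
- burner: Table-top burner, a fixed steel box 210 (x) x 260 (y) x 55 mm with a round dark hotplate (146 mm across, 14 mm high) on the rear of its top. Origin: centre of its underside, on the work surface; z up, -x is its front (towards the robot). On the front strip of its top, 68 mm in front of the centre: the upright D-shaft at y = +65 mm, the reset plunger at y = -65 mm.
- plunger_top (a point): Centre of the top of the reset plunger, a grey mushroom button 26 mm across on a steel collar, whose top stands 35 mm above the burner's top (90 mm above the work surface); z up. It is pushed straight down.
- plunger (a joint): How far the reset plunger is pushed down, m: 0 up, 0.010 at its stop. The spring takes 4 N to start, 9 N at the stop, and returns it when let go.
- shaft_tip (a point): Centre of the upper end of the upright steel D-shaft, 30 mm above the burner's top (85 mm above the work surface) when not pressed; moves and turns with the shaft. z up along the shaft; x points out of the shaft's flat. Shaft diameter 18 mm, flat 3.5 mm from the axis, the top 2 mm chamfered by 1.5 mm.
- shaft_press (a joint): How far the shaft is pressed in (down), m: 0 out, 0.006 at its stop. The spring takes 4 N to start and 9 N at the stop, and returns it when let go.
- washer (a joint): Angle of shaft and washer about the upright shaft axis, rad, counterclockwise from above; 0 when the flat faces the burner's front. It turns only stiffly (0.25 N m) and need not be turned. The steel washer round the shaft's foot, 34 mm across, 3 mm thick, has a lug 6 mm wide reaching 30 mm from the axis on the side of the flat.
- knob: The loose black knob, about 60 g, standing on the work surface, 56 mm high. Origin: centre of its underside; z up, x towards the pointer. Below: round skirt 48 mm across, 26 mm high, with a D-bore open at the bottom: diameter 20 mm, 20 mm deep, flat 4.5 mm from the axis on the +x (pointer) side. Fully home, the shaft's tip touches the bore's end, 20 mm above the knob's underside.
- knob_grip (a point): Point on the knob's axis, 41 mm above its underside, in the middle of its grip: an upright bar from 26 to 56 mm above the underside, 16 mm wide, sides parallel from x = -17 to +17 mm. One end is blunt (x = -20 mm); the other tapers to a pointer tip at x = +32 mm, past the skirt. The knob fits the shaft only with the pointer over the washer's lug, within about 0.12 rad.
- knob_pointer (a point): Tip of the knob's pointer, 32 mm from the knob's axis along its x, 41 mm above its underside; axes as the knob's.
- salt_shaker: Bystander: glass shaker with metal top, 44 mm across, 90 mm high, pale contents; origin at the centre of its underside. To be left alone.
- pepper_shaker: Bystander: glass shaker with metal top, 44 mm across, 90 mm high, dark contents; origin at the centre of its underside. To be left alone.
Things that resemble listed ones, but are neither listed nor needed, are in the scene too. Of the things that look like the knob, take the one that is farthest to the robot's right at the start.

How it is judged (in metres and radians):
On the way, in this order (a step that is already met when the one before it is completed fails the run):
1. the reset plunger is pushed down to its stop, with the knob not yet on the shaft (value of joint plunger above 0.009 m and horizontal distance between knob and shaft_tip above 0.03 m), for 0.1 s.
2. the plunger has sprung back and the knob is lifted off the work surface (value of joint plunger below 0.002 m and height (world z) of knob above 0.03 m and contact force between the fingers and knob above 1 N), for 0.1 s.
At the end, for the whole second after the job is handed in: The knob is home on the D-shaft (within 2 mm of full depth, upright, its pointer over the flat) and the fingers still hold it so that the shaft stays pressed in by at least 4.5 of its 6 mm against the spring; the reset plunger is up again (within 2 mm) (z of knob in the frame of shaft_tip below -0.018 m and horizontal distance between knob and shaft_tip below 0.004 m and angle between the x axis of knob and the x axis of shaft_tip, either way round below 0.25 rad and x of knob_pointer in the frame of shaft_tip above 0.025 m and angle between knob's own z axis and vertical below 0.12 rad and value of joint shaft_press above 0.0045 m and value of joint plunger below 0.002 m and contact force between the fingers and knob above 2 N and linear speed of knob below 0.02 m/s); the arm keeps its last pose, push and grip.
It fails at once if a shaker is moved more than 30 mm or tipped over (distance of any of salt_shaker, pepper_shaker from where it was at the start of the episode above 0.03 m or angle between any of salt_shaker, pepper_shaker's own z axis and vertical above 0.5 rad).
It also fails if it takes over 64 s, if anything falls off the work surface, if the arm or the gripper's body presses on something with over 40 N, if the wrist force passes 120 N, or if a joint passes its speed limit or range.

## Working session

There is one attempt and no reset: what is moved stays moved. The work goes in short steps, Python scripts to look and compute and a tool call to move; the robot and the scene stay as the last step left them, time stands still between calls to the robot, and variables do not carry over. Pictures are saved under pics/ and viewed, at most 10 in all, crops included, and the job is handed in when it is done.

Besides the shell and the picture viewer there is one more tool, called after "Emit:" as name([rows], argument=value, ...), one row to a line, values as JSON. arm_command: Moves the arm, as the interface text tells. Its arguments: {"type":"object","properties":{"series":{"type":"array"},"hand":{"type":"number"},"grip_force":{"type":"number"}},"required":["series"]}

```bash
mkdir -p pics; ls
cat > h.py <<'E'
import numpy as np, cv2
from scipy.spatial.transform import Rotation as R
from workcell import bot
def Rm(o): 
    o=np.array(o,float)
    return R.from_euler('xyz',o,degrees=True).as_matrix()
def ray(c,px):
    K=np.array(c["camera_matrix"],float);d=np.array(c["dist_coeffs"],float)
    u=cv2.undistortPoints(np.array([[px]],float),K,d)[0,0]
    v=Rm(c["orientation"])@np.array([u[0],-u[1],-1.0])
    return np.array(c["xyz"],float),v/np.linalg.norm(v)
def atz(c,px,z):
    o,v=ray(c,px);return o+v*(z-o[2])/v[2]
def tri(rs):
    A=sum(np.eye(3)-np.outer(v,v) for o,v in rs);b=sum((np.eye(3)-np.outer(v,v))@o for o,v in rs)
    p=np.linalg.solve(A,b)
    return p,[np.linalg.norm(np.cross(p-o,v)) for o,v in rs]
def proj(c,p):
    q=Rm(c["orientation"]).T@(np.array(p)-np.array(c["xyz"]));q=np.array([q[0],-q[1],-q[2]])
    return cv2.projectPoints(q.reshape(1,1,3),np.zeros(3),np.zeros(3),np.array(c["camera_matrix"],float),np.array(c["dist_coeffs"],float))[0][0,0]
E
python3 - <<'E'
from h import *
print(bot.get_obs())
for n in ["scene","top"]:
    c=bot.camera(n); cv2.imwrite(f"pics/{n}0.png",c["color"])
    print(n,{k:np.array(v).tolist() for k,v in c.items() if k!="color"})
    for t in ["burner","plunger_top","shaft_tip","washer","knob","knob_grip","knob_pointer","salt_shaker","pepper_shaker"]:
        print(t,[(np.round(d["location"],1).tolist(),round(d["confidence"],2)) for d in bot.mark_of(n,t)])
E
```

```text
pics
{'time': 0.0, 'q': array([-7.51155828e+01,  5.01136786e+00,  1.00324141e+01,  9.50988201e+01,
        4.57361628e-04,  9.00001996e+01]), 'qd': array([0.02579571, 0.05623439, 0.03436525, 0.03694275, 0.10754037,
       0.08024546]), 'joint_efforts': array([-7.45528978e-04, -5.20382380e+01,  4.64808726e+01,  1.61943136e-02,
       -1.62482429e-04, -1.76068227e-05]), 'ee_pos': array([ 0.14122007, -0.53131668,  0.23056223]), 'tcp_rot': array([-1.79922226e+02, -4.57090278e-04,  1.48842169e+01]), 'wrist_force': array([-0.03812351, -0.46880408, -0.7409598 ]), 'torque': array([-0.00909023,  0.00709339, -0.06256297]), 'grasp_force': 0.0, 'opening': 0.0852278373980417}
scene {'camera_matrix': [[554.8669528811732, 0.0, 311.79088056571294], [0.0, 554.8669528811732, 239.55387931631552], [0.0, 0.0, 1.0]], 'dist_coeffs': [0.03993605376151972, 0.0, 0.0, 0.0, 0.0], 'xyz': [-0.17778149853120817, 0.6911443470256905, 1.1327455906508581], 'orientation': [43.511884965051976, 0.808257406481368, -140.19414734807043]}
burner [([216.3, 313.1], 0.94), ([391.7, 193.3], 0.71)]
plunger_top [([250.3, 296.3], 0.63)]
shaft_tip [([200.7, 327.9], 0.65)]Traceback (most recent call last):
  File "<stdin>", line 7, in <module>
ValueError: it knows: burner, knob, knob_grip, knob_pointer, pepper_shaker, plunger_top, salt_shaker, shaft_tip
```

Run:
```python
from h import *
for n in ["scene","top"]:
    c=bot.camera(n); cv2.imwrite(f"pics/{n}0.png",c["color"])
    print(n,np.round(c["xyz"],3),np.round(c["orientation"],1))
    for t in ["burner","plunger_top","shaft_tip","knob","knob_grip","knob_pointer","salt_shaker","pepper_shaker"]:
        z=dict(plunger_top=.09,shaft_tip=.085,knob_grip=.041,knob_pointer=.041).get(t,0)
        print(t,[(np.round(d["location"],1).tolist(),round(d["confidence"],2),atz(c,d["location"],z)[:2].round(3).tolist()) for d in bot.mark_of(n,t)])
```

```text
scene [-0.178  0.691  1.133] [  43.5    0.8 -140.2]
burner [([218.1, 313.6], 0.75, [0.542, 0.219])]
plunger_top [([252.3, 292.6], 0.48, [0.466, 0.163])]
shaft_tip [([200.1, 327.2], 0.56, [0.492, 0.306])]
knob [([357.7, 274.2], 0.86, [0.347, -0.104]), ([362.7, 250.9], 0.69, [0.386, -0.18]), ([363.1, 219.4], 0.62, [0.459, -0.281]), ([331.4, 231.5], 0.54, [0.5, -0.184])]
knob_grip [([356.3, 263.7], 0.96, [0.352, -0.102]), ([364.1, 209.0], 0.8, [0.459, -0.282]), ([329.4, 220.8], 0.64, [0.506, -0.182]), ([365.5, 242.7], 0.58, [0.378, -0.177])]
knob_pointer [([370.0, 269.3], 0.8, [0.314, -0.109]), ([335.2, 211.0], 0.66, [0.518, -0.224]), ([379.9, 240.7], 0.54, [0.352, -0.208])]
salt_shaker [([389.3, 192.1], 0.7, [0.467, -0.427])]
pepper_shaker [([328.6, 265.1], 0.56, [0.427, -0.08])]
top [ 0.258 -0.064  1.23 ] [ 11.2   0.2 -90.3]
burner [([193.6, 233.4], 0.91, [0.54, 0.22])]
plunger_top [([209.8, 258.8], 0.65, [0.465, 0.163])]
shaft_tip [([147.7, 246.3], 0.56, [0.493, 0.298])]
knob [([339.4, 315.6], 0.98, [0.353, -0.107]), ([378.3, 301.6], 0.59, [0.383, -0.193]), ([372.5, 247.1], 0.56, [0.506, -0.183])]
knob_grip [([336.6, 315.8], 0.91, [0.35, -0.1]), ([378.0, 247.7], 0.83, [0.496, -0.191])]
knob_pointer [([341.6, 329.4], 0.89, [0.321, -0.11]), ([418.3, 279.9], 0.84, [0.425, -0.276]), ([382.2, 311.5], 0.66, [0.358, -0.196]), ([387.4, 244.4], 0.61, [0.503, -0.211])]
salt_shaker [([483.7, 268.1], 0.74, [0.456, -0.432])]
pepper_shaker [([208.0, 259.3], 0.61, [0.48, 0.185]), ([328.0, 278.6], 0.58, [0.435, -0.083])]
```

View pics/scene0.png

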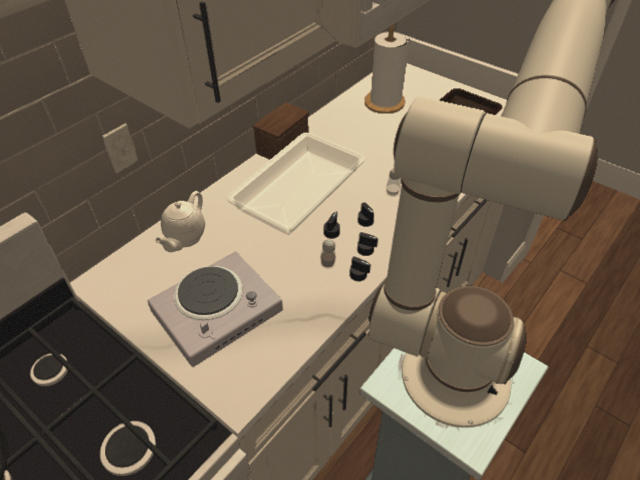

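View pics/top0.png

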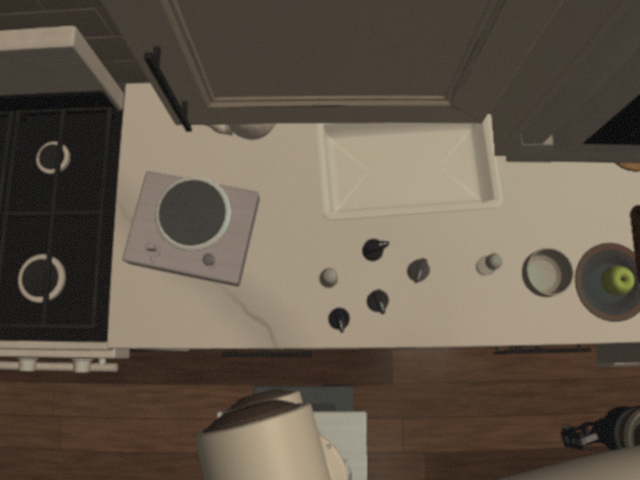

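Run:
```python
import cv2,numpy as np
t=cv2.imread("pics/top0.png");s=cv2.imread("pics/scene0.png")
f=lambda i,x,y,w,h:cv2.resize(i[y:y+h,x:x+w],(400,300),interpolation=cv2.INTER_CUBIC)
cv2.imwrite("pics/crop0.png",np.vstack([np.hstack([f(t,120,225,120,90),f(t,320,230,120,90)]),np.hstack([f(s,170,275,120,90),f(s,310,195,100,75)])]))
```

```text
(no output)
```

View pics/crop0.png

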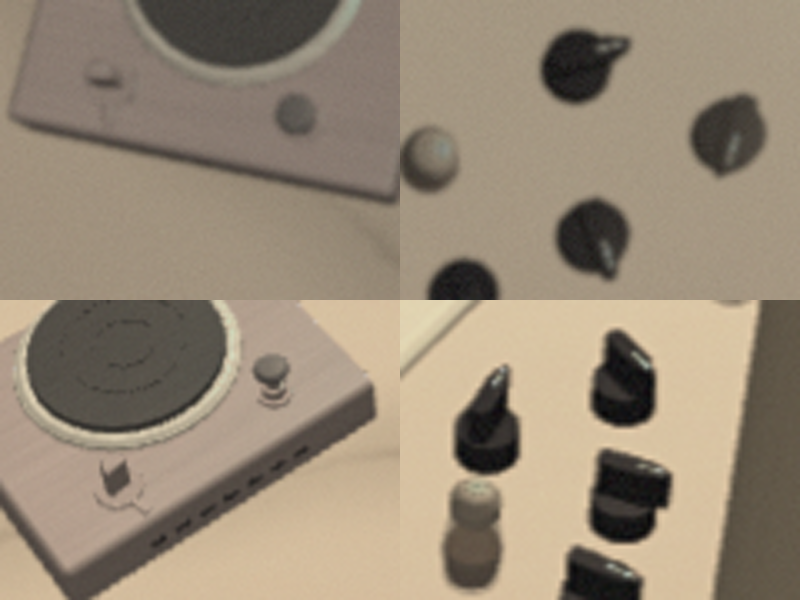

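```bash
cat > fit.py <<'E'
from h import *
from scipy.optimize import differential_evolution as DE
def pp(c,P):
    q=(np.array(P,float)-np.array(c["xyz"]))@Rm(c["orientation"]);q=q*[1,-1,-1]
    return cv2.projectPoints(q.reshape(-1,1,3),np.zeros(3),np.zeros(3),np.array(c["camera_matrix"],float),np.array(c["dist_coeffs"],float))[0][:,0]
a=np.linspace(0,2*np.pi,40,endpoint=False)
circ=lambda r,z,x=0,y=0:np.c_[x+r*np.cos(a),y+r*np.sin(a),0*a+z]
bar=[(-20,6),(-17,8),(17,8),(32,1),(32,-1),(17,-8),(-17,-8),(-20,-6)]
BAR=np.array([(x,y,z) for z in(26,56) for x,y in bar])/1e3
SK=np.r_[circ(.024,0),circ(.024,.026)]
def place(P,x,y,w,z=0):
    c,s=np.cos(w),np.sin(w);return P@np.array([[c,s,0],[-s,c,0],[0,0,1]])+[x,y,z]
S=8
def mask(c,parts,off,wh):
    m=np.zeros((wh[1]*S,wh[0]*S),np.uint8)
    for P in parts:
        q=cv2.convexHull(((pp(c,P)-off+.5)*S).astype(np.int32));cv2.fillConvexPoly(m,q,255)
    return cv2.resize(m,wh,interpolation=cv2.INTER_AREA)/255.
def fitknob(cams,x0,y0,z0=0,span=.02,wb=(-np.pi,np.pi),half=26,thr=None):
    obs=[]
    for c in cams:
        u=pp(c,[[x0,y0,z0+.028]])[0].round().astype(int);off=u-half
        g=cv2.cvtColor(c["color"],cv2.COLOR_BGR2GRAY)[off[1]:off[1]+2*half,off[0]:off[0]+2*half].astype(float)
        bg,fg=np.percentile(g,80),np.percentile(g,3)
        obs.append((c,off,np.clip((bg-g)/(bg-fg)*1.4,0,1)))
    def cost(p):
        return sum(np.mean(np.abs(cv2.GaussianBlur(mask(c,[place(SK,*p,z0),place(BAR,*p,z0)],off,(2*half,2*half)),(0,0),.8)-o)) for c,off,o in obs)
    r=DE(cost,[(x0-span,x0+span),(y0-span,y0+span),wb],popsize=12,maxiter=40,seed=1,tol=1e-6)
    return r.x,r.fun,cost
E
cat > go.py <<'E'
from fit import *
cams=[bot.camera(n) for n in("scene","top")]
for cs in (cams,cams[:1],cams[1:]):
    x,f,cost=fitknob(cs,.459,-.281)
    f2=min(cost([x[0]+dx,x[1]+dy,x[2]+np.pi]) for dx in np.linspace(-.015,.015,7) for dy in np.linspace(-.015,.015,7))
    print("knob",x[:2].round(4),np.degrees(x[2]).round(1),round(f,4),"flip",round(f2,4))
# burner: edge strength
grad=[]
for c in cams:
    g=cv2.GaussianBlur(cv2.cvtColor(c["color"],cv2.COLOR_BGR2GRAY).astype(np.float32),(0,0),1.0)
    grad.append(np.hypot(cv2.Sobel(g,5,1,0),cv2.Sobel(g,5,0,1)))
t=np.linspace(0,1,50)[:,None]
def edge(p,q):return np.array(p)*(1-t)+np.array(q)*t
C=[(-.105,-.13),(.105,-.13),(.105,.13),(-.105,.13)]
top=[edge((*C[i],.055),(*C[(i+1)%4],.055)) for i in range(4)]
front=[edge((*C[3],0),(*C[0],0))]
def samp(g,q):return np.minimum(cv2.remap(g,q[:,0].astype(np.float32)[None],q[:,1].astype(np.float32)[None],1)[0],60).mean()
def cost(p,cs=(0,1)):
    s=0
    for i in cs:
        P=[place(e,*p[:3]) for e in top+front]+[place(circ(.073,.069,p[3]),*p[:3])]
        s-=sum(samp(grad[i],pp(cams[i],e)) for e in P)
    return s
for cs in ((0,1),(0,),(1,)):
    r=DE(cost,[(.50,.58),(.18,.26),(-.5,.5),(0,.05)],args=(cs,),popsize=15,maxiter=80,seed=1,tol=1e-6)
    x=r.x;print("burner",x.round(4),np.degrees(x[2]).round(1),round(r.fun,1))
    for n,y in(("shaft",.065),("plunger",-.065)):print(n,place(np.array([[-.068,y,0]]),*x[:3])[0].round(4))
E
time python3 go.py
```

```text
knob [ 0.4508 -0.2802] 160.2 0.073 flip 0.0852
knob [ 0.4509 -0.2807] 160.0 0.0558 flip 0.0605
knob [ 0.4506 -0.28  ] 161.1 0.0169 flip 0.0239
burner [ 0.5474  0.2178 -0.2044  0.0247] -11.7 -670.1
shaft [0.494  0.2952 0.    ]
plunger [0.4676 0.1679 0.    ]
burner [ 0.5477  0.2184 -0.2042  0.0237] -11.7 -348.0
shaft [0.4943 0.2958 0.    ]
plunger [0.4679 0.1685 0.    ]
burner [ 0.5437  0.2181 -0.2045  0.0306] -11.7 -342.3
shaft [0.4903 0.2956 0.    ]
plunger [0.4639 0.1683 0.    ]
real	0m8.525s
user	0m8.376s
sys	0m0.083s
```

Run:
```python
from fit import *
out=[]
for n in("scene","top"):
    c=bot.camera(n)
    # rectified patch at z=.058: up=+x world, left=+y
    k=(np.arange(300)-150)/150*.045
    X,Y=np.meshgrid(k,k) # cols,rows
    W=np.c_[(.494-Y).ravel(),(.2955-X).ravel(),np.full(X.size,.058)]
    q=pp(c,W).astype(np.float32).reshape(300,300,2)
    A=cv2.remap(c["color"],q,None,cv2.INTER_CUBIC);A=cv2.convertScaleAbs(A,alpha=1.6,beta=-60)
    tiles=[A]
    for yaw in(160,-20):
        u=pp(c,[[.4507,-.2803,.03]])[0];o=u-25
        I=cv2.resize(c["color"],None,fx=6,fy=6,interpolation=cv2.INTER_CUBIC) if 0 else cv2.warpAffine(c["color"],np.array([[5,0,-5*o[0]],[0,5,-5*o[1]]]),(250,300),flags=cv2.INTER_CUBIC)
        I=cv2.convertScaleAbs(I,alpha=1.6)
        for P,col in((SK,(0,255,0)),(BAR[:8],(0,200,255)),(BAR[8:],(0,0,255))):
            h=cv2.convexHull(((pp(c,place(P,.4507,-.2803,np.radians(yaw)))-o)*5).astype(np.int32));cv2.polylines(I,[h],True,col,1)
        tiles.append(I)
    out.append(np.hstack(tiles))
cv2.imwrite("pics/ov1.png",np.vstack(out))
```

```text
(no output)
```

View pics/ov1.png

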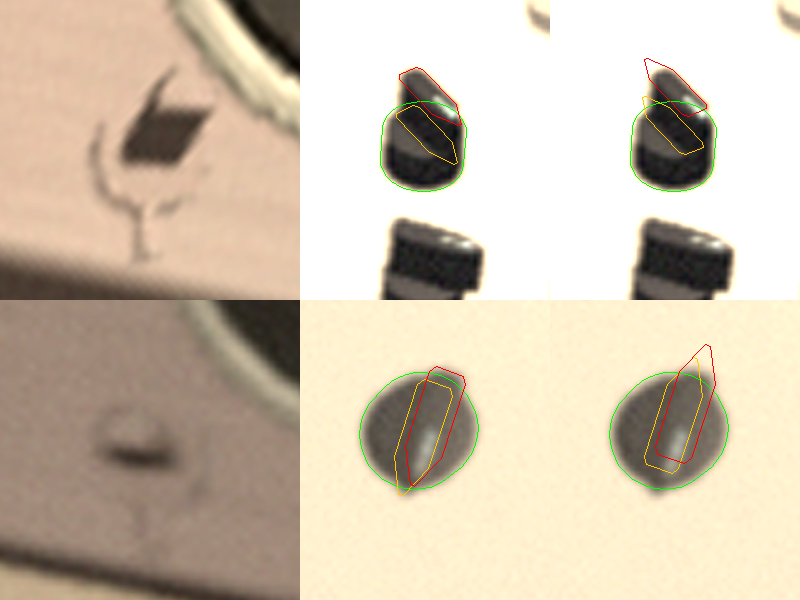

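Emit:
arm_command([
  [0.03, -0.036, 0, 0],
  [0.06, -0.072, 0, 0],
  [0.09, -0.108, 0, 0],
  [0.12, -0.144, 0, 0],
  [0.15, -0.18, 0, 0],
], hand=0.0, grip_force=30)

```text
time: 1.8
ee_pos: [0.2403, -0.3174, 0.2313]
tcp_rot: [180.0, -0.0, 14.8]
wrist_force: [0.8, -0.6, 0.3]
opening: 0.0122
grasp_force: 0.0
```

```bash
cat >> h.py <<'E'
def to(x,y,z,yaw=None):
    o=bot.get_obs();M=Rm(o["tcp_rot"]);p=np.array(o["ee_pos"])
    s=M.T@(np.array([x,y,z])-p)
    t=0 if yaw is None else -((yaw-o["tcp_rot"][2]+90)%180-90)
    print("t",round(o["time"],2),"pos",p.round(4),"rot",np.round(o["tcp_rot"],2),"q",np.round(o["q"],1),"F",np.round(o["wrist_force"],1),"open",round(o["opening"],4),"gf",round(o["grasp_force"],1))
    print("shift",s.round(4),"turn",round(np.radians(t),3))
E
cat > shaft.py <<'E'
from fit import *
cams=[bot.camera(n) for n in("scene","top")]
h=8.29e-3
D=[(3.5e-3,-h),(3.5e-3,h)]+[(9e-3*np.cos(b),9e-3*np.sin(b)) for b in np.linspace(np.arccos(3.5/9),2*np.pi-np.arccos(3.5/9),20)]
obs=[]
H=16
for c in cams:
    u=pp(c,[[.493,.2955,.07]])[0].round().astype(int);off=u-H
    g=cv2.cvtColor(c["color"],cv2.COLOR_BGR2GRAY)[off[1]:off[1]+2*H,off[0]:off[0]+2*H].astype(float)
    bg=np.median(g);obs.append((c,off,np.clip((bg-g)/(bg-g.min()),0,1)))
def cost(p,cs=(0,1)):
    F=np.array([(3.5e-3,-h,.058),(3.5e-3,h,.058),(3.5e-3,h,.0835),(3.5e-3,-h,.0835)])
    s=0
    for i in cs:
        c,off,o=obs[i];m=cv2.GaussianBlur(mask(c,[place(F,*p)],off,(2*H,2*H)),(0,0),.8)
        k=(m*o).sum()/(m*m).sum();s+=np.mean((k*m-o)**2)/np.mean(o**2)
    return s
for cs in((0,1),(0,),(1,)):
    r=DE(cost,[(.48,.505),(.28,.31),(np.radians(140),np.radians(215))],args=(cs,),popsize=15,maxiter=60,seed=1)
    print(cs,r.x[:2].round(4),np.degrees(r.x[2]).round(1),round(r.fun,3))
E
python3 shaft.py; python3 -c "
from h import *
to(.466,.166,.15)"
```

```text
(0, 1) [0.493  0.2953] 178.5 1.106
(0,) [0.4936 0.2963] 166.5 0.699
(1,) [0.4927 0.2941] 185.4 0.357
t 1.9 pos [ 0.2415 -0.3155  0.2321] rot [ 1.7995e+02 -8.0000e-02  1.5150e+01] q [-5.260e+01 -1.580e+01 -9.000e+00  9.670e+01  1.000e-01  1.122e+02] F [ 0.2 -1.2  0.2] open 0.0004 gf 0.0
shift [ 0.3424 -0.4062  0.0822] turn 0.0
```

Emit:
arm_command([
  [0.02, -0.025, 0, -0.14],
  [0.04, -0.05, 0, -0.28],
  [0.06, -0.075, 0, -0.42],
  [0.09, -0.105, 0, -0.56],
  [0.12, -0.14, 0, -0.7],
])

```text
time: 2.4
ee_pos: [0.3205, -0.1523, 0.2314]
tcp_rot: [179.9, 0.0, 55.2]
wrist_force: [0.9, -0.3, 0.1]
opening: -0.0
grasp_force: 0.0
```

```bash
python3 -c "
from h import *
to(.466,.166,.15,160)"
```

```text
t 2.4 pos [ 0.3205 -0.1523  0.2314] rot [179.95   0.    55.22] q [-25.4 -21.5 -13.3  98.2  -0.   99.4] F [ 0.9 -0.3  0.1] open -0.0 gf 0.0
shift [ 0.3444 -0.0622  0.0813] turn 1.313
```

Emit:
arm_command([
  [0.034, -0.006, 0, -0.14],
  [0.068, -0.012, 0, -0.28],
  [0.102, -0.018, 0, -0.42],
  [0.136, -0.024, 0, -0.56],
  [0.17, -0.03, 0, -0.7],
])

```text
time: 2.9
ee_pos: [0.3936, 0.0046, 0.2314]
tcp_rot: [180.0, 0.0, 95.4]
wrist_force: [-0.2, -0.2, -0.1]
opening: -0.0
grasp_force: 0.0
```

```bash
sed -i 's/+90)%180-90)/+180)%360-180)/' h.py; python3 -c "
from h import *
to(.466,.166,.15,160)"
```

```text
t 2.9 pos [0.3936 0.0046 0.2314] rot [1.7997e+02 1.0000e-02 9.5430e+01] q [  0.7 -16.2  -9.4  96.8  -0.   85.3] F [-0.2 -0.2 -0.1] open -0.0 gf 0.0
shift [0.1538 0.0872 0.0814] turn -1.127
```

Emit:
arm_command([
  [0.031, 0.017, 0.01, -0.14],
  [0.062, 0.035, 0.025, -0.28],
  [0.093, 0.052, 0.04, -0.42],
  [0.124, 0.07, 0.06, -0.56],
  [0.154, 0.087, 0.08, -0.7],
])

```text
time: 3.4
ee_pos: [0.4669, 0.1659, 0.1506]
tcp_rot: [180.0, 0.0, 135.5]
wrist_force: [-0.5, -1.0, 0.6]
opening: 0.0001
grasp_force: 0.0
```

```bash
python3 - <<'E'
from h import *
to(.466,.166,.10,160)
for n in ("scene","top"):
    c=bot.camera(n);cv2.imwrite(f"pics/{n}1.png",c["color"])
    e=bot.get_obs()["ee_pos"];print(n,proj(c,e),proj(c,(.466,.166,.09)))
E
python3 - <<'E'
import cv2,numpy as np
t=cv2.imread("pics/top1.png");s=cv2.imread("pics/scene1.png")
f=lambda i,x,y,w,h:cv2.resize(i[y:y+h,x:x+w],(400,300),interpolation=cv2.INTER_CUBIC)
cv2.imwrite("pics/crop1.png",np.hstack([f(t,140,200,120,90),f(s,190,240,120,90)]))
E
```

```text
t 3.4 pos [0.4669 0.1659 0.1506] rot [1.7997e+02 2.0000e-02 1.3553e+02] q [19.6 -3.4 -7.3 86.  -0.  64. ] F [-0.5 -1.   0.6] open 0.0001 gf 0.0
shift [ 0.0007 -0.0005  0.0506] turn -0.427
scene [247.80119878 278.68588355] [251.32435391 293.40297757]
top [202.5140778  252.93114701] [208.54912089 258.20006778]
```

View pics/crop1.png

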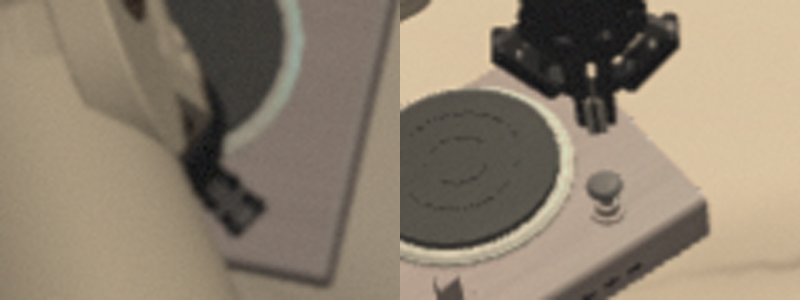

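Emit:
arm_command([
  [0, 0, 0.03, 0],
  [0, 0, 0.055, 0],
  [0, 0, 0.062, 0],
  [0, 0, 0.067, 0],
  [0, 0, 0.07, 0],
])

```text
time: 4.0
ee_pos: [0.4661, 0.1641, 0.0827]
tcp_rot: [180.0, 0.0, 135.1]
wrist_force: [-3.8, -1.7, 7.6]
opening: 0.0003
grasp_force: 3.6
```

Emit:
arm_command([
  [0, 0, 0.001, 0],
  [0, 0, 0.002, 0],
  [0, 0, 0.002, 0],
  [0, 0, 0.002, 0],
  [0, 0, 0.002, 0],
])

```text
time: 4.5
ee_pos: [0.4663, 0.1642, 0.0816]
tcp_rot: [179.9, 0.0, 135.1]
wrist_force: [-5.4, -1.4, 8.0]
opening: 0.0001
grasp_force: 3.9
```

Emit:
arm_command([
  [0, 0, 0.002, 0],
  [0, 0, 0.004, 0],
  [0, 0, 0.005, 0],
  [0, 0, 0.006, 0],
  [0, 0, 0.006, 0],
])

```text
time: 5.0
ee_pos: [0.467, 0.1645, 0.079]
tcp_rot: [179.7, 0.1, 135.2]
wrist_force: [-14.0, -4.8, 34.2]
opening: -0.0005
grasp_force: 17.3
```

Emit:
arm_command([
  [0, 0, 0, 0],
  [0, 0, -0.03, 0],
  [0, 0, -0.07, 0],
  [0, 0, -0.11, 0],
  [0, 0, -0.13, -0.1],
])

```text
time: 5.5
ee_pos: [0.467, 0.1645, 0.2085]
tcp_rot: [179.7, 0.2, 140.9]
wrist_force: [-0.1, -0.2, -0.1]
opening: -0.0001
grasp_force: 0.0
```

```bash
python3 - <<'E'
from h import *
to(.4507,-.2803,.13,160)
E
python3 go.py | head -3
```

```text
t 5.5 pos [0.467  0.1645 0.2085] rot [179.72   0.18 140.91] q [19.4 -3.3 -0.8 92.1 -0.  58.5] F [-0.1 -0.2 -0.1] open -0.0001 gf 0.0
shift [-0.2676 -0.3559  0.0776] turn -0.333
knob [ 0.4506 -0.2803] 160.9 0.078 flip 0.0895
knob [ 0.4509 -0.2807] 159.5 0.0597 flip 0.0641
knob [ 0.4506 -0.2802] 162.2 0.0179 flip 0.0254
```

Emit:
arm_command([
  [-0.028, -0.037, 0, -0.07],
  [-0.056, -0.074, 0, -0.14],
  [-0.084, -0.111, 0, -0.21],
  [-0.112, -0.149, 0, -0.28],
  [-0.14, -0.186, 0, -0.34],
], hand=0.05)

```text
time: 6.1
ee_pos: [0.4568, -0.0701, 0.2034]
tcp_rot: [180.0, 0.0, 160.5]
wrist_force: [1.7, 0.4, 0.9]
opening: 0.0502
grasp_force: 0.0
```

Run:
```python
from h import *
to(.4507,-.2803,.13,160.5)
```

```text
t 6.1 pos [ 0.4568 -0.0701  0.2034] rot [1.8000e+02 2.0000e-02 1.6046e+02] q [-8.7 -7.5 -5.3 92.2 -0.  10.8] F [1.7 0.4 0.9] open 0.0502 gf 0.0
shift [-0.0645 -0.2002  0.0734] turn -0.001
```

Emit:
arm_command([
  [-0.013, -0.04, 0.01, 0],
  [-0.026, -0.08, 0.02, 0],
  [-0.039, -0.12, 0.035, 0],
  [-0.052, -0.16, 0.055, 0],
  [-0.0645, -0.2, 0.073, 0],
])

```text
time: 6.6
ee_pos: [0.4504, -0.2801, 0.1295]
tcp_rot: [-180.0, 0.0, 160.3]
wrist_force: [0.7, 0.5, -0.5]
opening: 0.0498
grasp_force: 0.0
```

Run:
```python
from h import *
to(.4507,-.2803,.029,160.5)
```

```text
t 6.6 pos [ 0.4504 -0.2801  0.1295] rot [-1.7999e+02  2.0000e-02  1.6028e+02] q [-31.9   1.5  -4.9  83.7  -0.  -12.1] F [ 0.7  0.5 -0.5] open 0.0498 gf 0.0
shift [-3.000e-04 -1.000e-04  1.005e-01] turn -0.004
```

Emit:
arm_command([
  [0, 0, 0.03, 0],
  [0, 0, 0.06, 0],
  [0, 0, 0.08, 0],
  [0, 0, 0.095, 0],
  [0, 0, 0.1, 0],
])

```text
time: 7.1
ee_pos: [0.4503, -0.2778, 0.0288]
tcp_rot: [180.0, -0.1, 160.3]
wrist_force: [-0.2, -0.2, 0.1]
opening: 0.0496
grasp_force: 0.0
```

Emit:
arm_command([
  [0, 0, 0, 0],
  [0, 0, 0, 0],
  [0, 0, 0, 0],
  [0, 0, 0, 0],
  [0, 0, 0, 0],
], hand=0.0, grip_force=60)

```text
time: 7.6
ee_pos: [0.4519, -0.2785, 0.0316]
tcp_rot: [-180.0, 0.1, 160.4]
wrist_force: [0.0, 0.1, 5.4]
opening: 0.0153
grasp_force: 59.7
```

Emit:
arm_command([
  [0, 0, -0.015, 0],
  [0, 0, -0.045, 0],
  [0, 0, -0.09, 0],
  [0, 0, -0.135, 0],
  [0, 0, -0.17, 0],
])

```text
time: 8.1
ee_pos: [0.4512, -0.278, 0.2042]
tcp_rot: [-180.0, 0.1, 160.4]
wrist_force: [0.2, -0.9, 0.1]
opening: 0.015
grasp_force: 58.7
```

```bash
cat > held.py <<'E'
from fit import *
import sys
cams=[bot.camera(n) for n in("scene","top")]
for c,n in zip(cams,("scene","top")):
    cv2.imwrite(f"pics/{n}_{sys.argv[1]}.png",c["color"])
    for t in("knob","knob_grip","knob_pointer"):print(n,t,[(np.round(d["location"],1).tolist(),round(d["confidence"],2)) for d in bot.mark_of(n,t)][:5])
E
python3 held.py 2
python3 - <<'E'
from h import *
to(.493,.2955,.18,175)
e=bot.get_obs()["ee_pos"]
o=[]
for n in("scene","top"):
    c=bot.camera(n);u=proj(c,np.array(e)).round().astype(int);print(n,u)
    x,y=max(0,u[0]-50),max(0,min(405,u[1]-37))
    o.append(cv2.resize(c["color"][y:y+75,x:x+100],(400,300),interpolation=cv2.INTER_CUBIC));print(x,y)
cv2.imwrite("pics/crop2.png",np.hstack(o))
E
```

```text
scene knob [([364.8, 250.2], 0.89), ([353.7, 274.5], 0.83), ([370.2, 175.9], 0.64), ([332.3, 229.3], 0.55)]
scene knob_grip [([367.4, 242.3], 0.95), ([360.0, 263.0], 0.8), ([329.7, 220.7], 0.72), ([368.7, 162.8], 0.54)]
scene knob_pointer [([374.9, 169.2], 0.85), ([333.8, 212.7], 0.76), ([369.6, 270.5], 0.6), ([375.8, 243.2], 0.57)]
top knob [([377.8, 302.3], 0.79), ([339.5, 317.3], 0.75), ([191.5, 230.8], 0.45)]
top knob_grip [([379.8, 301.1], 0.83), ([339.9, 316.7], 0.67), ([375.9, 245.8], 0.62)]
top knob_pointer [([390.7, 245.6], 0.92), ([383.8, 312.1], 0.78), ([342.9, 331.5], 0.67)]
t 8.5 pos [ 0.4506 -0.2777  0.1989] rot [ 1.7997e+02 -1.3000e-01  1.6042e+02] q [-31.6   1.7   3.1  91.5   0.  -12.1] F [ 0.5  0.3 -0.8] open 0.015 gf 58.7
shift [0.1522 0.5542 0.0196] turn -0.254
scene [369 168]
319 131
top [433 255]
383 218
```

View pics/crop2.png

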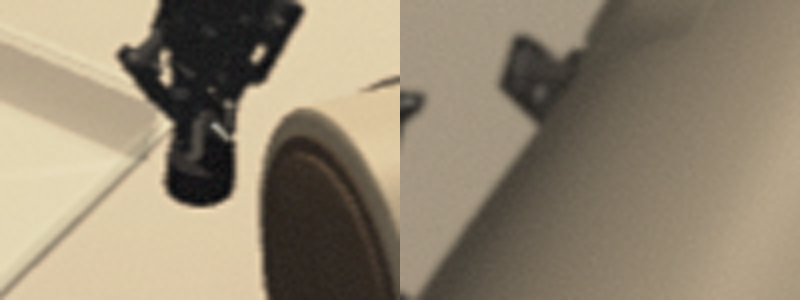

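Emit:
arm_command([
  [0.008, 0.03, 0, 0],
  [0.02, 0.072, 0, 0],
  [0.032, 0.115, 0, 0],
  [0.044, 0.158, 0, 0],
  [0.056, 0.2, 0, 0],
])

```text
time: 9.1
ee_pos: [0.465, -0.0691, 0.1998]
tcp_rot: [-180.0, -0.0, 160.4]
wrist_force: [0.9, 0.4, -0.5]
opening: 0.015
grasp_force: 58.8
```

Emit:
arm_command([
  [0.012, 0.043, 0, -0.05],
  [0.024, 0.086, 0, -0.1],
  [0.036, 0.129, 0, -0.15],
  [0.047, 0.172, 0, -0.2],
  [0.059, 0.215, 0, -0.25],
])

```text
time: 9.6
ee_pos: [0.4815, 0.1533, 0.1998]
tcp_rot: [-180.0, -0.0, 174.9]
wrist_force: [2.0, -1.6, 0.1]
opening: 0.0148
grasp_force: 58.8
```

Run:
```python
from h import *
to(.493,.2955,.17,175)
```

```text
t 9.6 pos [0.4815 0.1533 0.1998] rot [-1.7999e+02 -3.0000e-02  1.7486e+02] q [17.7 -1.7 -0.2 91.5 -0.  22.8] F [ 2.  -1.6  0.1] open 0.0148 gf 58.8
shift [0.0013 0.1426 0.0298] turn -0.002
```

Emit:
arm_command([
  [0, 0.04, 0, 0],
  [0, 0.08, 0.01, 0],
  [0.001, 0.115, 0.02, 0],
  [0.001, 0.135, 0.035, 0],
  [0.001, 0.1425, 0.05, 0],
])

```text
time: 10.1
ee_pos: [0.4937, 0.2949, 0.1485]
tcp_rot: [-180.0, -0.1, 174.8]
wrist_force: [-0.3, -0.8, -0.4]
opening: 0.0149
grasp_force: 58.8
```

Emit:
arm_command([
  [0, 0, 0, 0],
  [0, 0, 0, 0],
  [0, 0, 0, 0],
  [0, 0, 0, 0],
  [0, 0, 0, 0],
])

```text
time: 10.6
ee_pos: [0.4944, 0.2929, 0.1511]
tcp_rot: [180.0, 0.1, 174.7]
wrist_force: [0.2, 0.0, -1.0]
opening: 0.0149
grasp_force: 58.8
```

```bash
cat > look.py <<'E'
from fit import *
import sys
to(.493,.2955,.15,175)
e=np.array(bot.get_obs()["ee_pos"]);w=np.radians(bot.get_obs()["tcp_rot"][2])
o=[]
for n in("scene","top"):
    c=bot.camera(n)
    # scale 4 crop
    u=pp(c,[[.493,.2955,.10]])[0];off=u-[33,30];k=6
    I=cv2.warpAffine(c["color"],np.array([[k,0,-k*off[0]],[0,k,-k*off[1]]]),(400,400),flags=cv2.INTER_CUBIC)
    J=I.copy()
    kz=e[2]-.029
    h=8.29e-3
    F=np.array([(3.5e-3,-h,.055),(3.5e-3,h,.055),(3.5e-3,h,.085),(3.5e-3,-h,.085)])
    L=np.array([(.017,-.003,.058),(.03,-.003,.058),(.03,.003,.058),(.017,.003,.058)])
    for P,col in((place(SK,e[0],e[1],w,kz),(0,255,0)),(place(F,.493,.2955,np.radians(175)),(0,0,255)),(place(L,.493,.2955,np.radians(175)),(0,0,255))):
        cv2.polylines(J,[cv2.convexHull(((pp(c,P)-off)*k).astype(np.int32))],True,col,1)
    o.append(J if n=="top" else np.hstack([I,J])[:, :])
cv2.imwrite(f"pics/look{sys.argv[1]}.png",np.vstack([o[0][:300],np.hstack([o[1],o[1]])[:300]]))
E
python3 look.py 3
```

```text
t 10.6 pos [0.4944 0.2929 0.1511] rot [1.7996e+02 6.0000e-02 1.7469e+02] q [30.7  7.4  3.8 86.4 -0.  36. ] F [ 0.2  0.  -1. ] open 0.0149 gf 58.8
shift [0.0016 0.0024 0.0011] turn -0.005
```

View pics/look3.png

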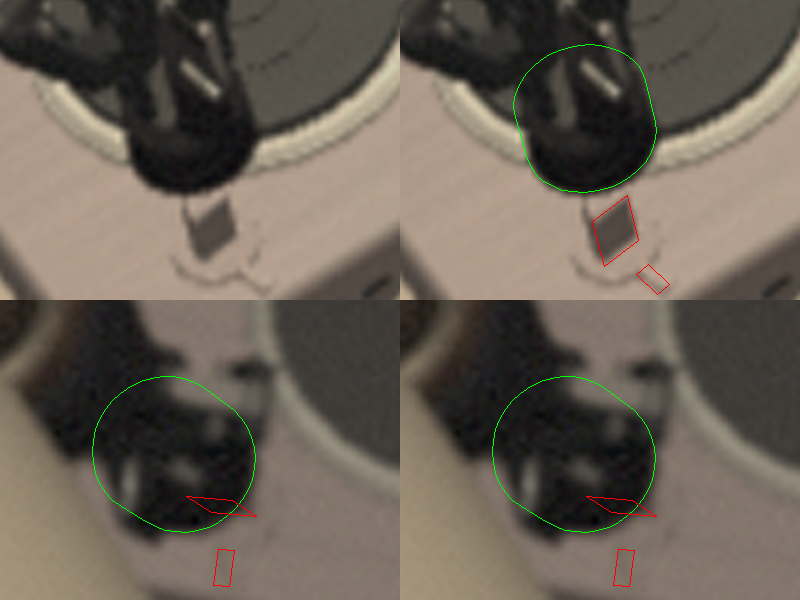

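Run:
```python
from fit import *
P=[]
for i in range(10):
    c=bot.camera("scene");o=bot.get_obs();P.append(np.r_[o["ee_pos"],o["tcp_rot"][2]])
P=np.array(P);print(P.mean(0).round(4),P.std(0).round(4))
print([(n,[ (np.round(d["location"],1).tolist(),round(d["confidence"],2)) for d in bot.mark_of("scene",n)][:2]) for n in("shaft_tip","knob")])
```

```text
[4.940000e-01 2.935000e-01 1.504000e-01 1.747389e+02] [0.0001 0.0001 0.0001 0.0092]
[('shaft_tip', [([200.4, 327.1], 0.51)]), ('knob', [([202.8, 313.7], 0.92), ([364.2, 250.9], 0.84)])]
```

Emit:
arm_command([
  [0.001, 0.002, 0.008, 0],
  [0.001, 0.002, 0.018, 0],
  [0.001, 0.002, 0.026, 0],
  [0.001, 0.002, 0.031, 0],
  [0.001, 0.002, 0.033, 0],
])

```text
time: 11.8
ee_pos: [0.4928, 0.2954, 0.1162]
tcp_rot: [-180.0, -0.1, 174.7]
wrist_force: [0.9, -0.5, -0.8]
opening: 0.0145
grasp_force: 58.8
```

Emit:
arm_command([
  [0, 0, 0.001, 0],
  [0, 0, 0.002, 0],
  [0, 0, 0.003, 0],
  [0, 0, 0.004, 0],
  [0, 0, 0.005, 0],
])

```text
time: 12.3
ee_pos: [0.4932, 0.2956, 0.1123]
tcp_rot: [180.0, 0.0, 174.7]
wrist_force: [-0.8, 0.7, -0.4]
opening: 0.0147
grasp_force: 58.8
```

Emit:
arm_command([
  [0, 0, 0.001, 0],
  [0, 0, 0.002, 0],
  [0, 0, 0.003, 0],
  [0, 0, 0.004, 0],
  [0, 0, 0.005, 0],
])

```text
time: 12.8
ee_pos: [0.4932, 0.2956, 0.1072]
tcp_rot: [180.0, -0.0, 174.7]
wrist_force: [0.6, 0.5, -0.2]
opening: 0.0148
grasp_force: 58.8
```

Emit:
arm_command([
  [0, 0, 0.002, 0],
  [0, 0, 0.004, 0],
  [0, 0, 0.006, 0],
  [0, 0, 0.008, 0],
  [0, 0, 0.01, 0],
])

```text
time: 13.3
ee_pos: [0.4932, 0.2956, 0.0971]
tcp_rot: [-180.0, -0.0, 174.7]
wrist_force: [-0.3, 0.1, -1.2]
opening: 0.0151
grasp_force: 58.8
```

Emit:
arm_command([
  [0, 0, 0.002, 0],
  [0, 0, 0.004, 0],
  [0, 0, 0.006, 0],
  [0, 0, 0.008, 0],
  [0, 0, 0.01, 0],
])

```text
time: 13.8
ee_pos: [0.4937, 0.2958, 0.0901]
tcp_rot: [179.9, 0.1, 174.7]
wrist_force: [-8.7, -5.2, 31.6]
opening: 0.0145
grasp_force: 63.4
```

Emit:
arm_command([
  [0, 0, 0.001, 0],
  [0, 0, 0.002, 0],
  [0, 0, 0.003, 0],
  [0, 0, 0.004, 0],
  [0, 0, 0.004, 0],
])

```text
time: 14.3
ee_pos: [0.494, 0.296, 0.0899]
tcp_rot: [179.8, 0.3, 174.7]
wrist_force: [-13.6, -8.9, 44.6]
opening: 0.0147
grasp_force: 65.3
```

Emit:
arm_command([
  [0, 0, -0.002, 0],
  [0, 0, -0.004, 0],
  [0, 0, -0.005, 0],
  [0, 0, -0.005, 0],
  [0, 0, -0.005, 0],
])

```text
time: 14.8
ee_pos: [0.4934, 0.2957, 0.0904]
tcp_rot: [179.9, 0.1, 174.7]
wrist_force: [-5.3, -3.9, 14.9]
opening: 0.0148
grasp_force: 61.1
```

```bash
python3 look.py 4
python3 - <<'E'
from h import *
print([(n,[ (np.round(d["location"],1).tolist(),round(d["confidence"],2)) for d in bot.mark_of("scene",n)][:2]) for n in("plunger_top","knob_pointer")])
c=bot.camera("scene")
for p in((.466,.166,.09),(.466,.166,.08),(.461,.2983,.1)):print(proj(c,p).round(1))
E
```

```text
t 14.8 pos [0.4934 0.2957 0.0904] rot [1.7993e+02 1.0000e-01 1.7474e+02] q [30.9  7.8 -2.4 79.7 -0.  36.2] F [-5.3 -3.9 14.9] open 0.0148 gf 61.1
shift [ 0.0003 -0.0002 -0.0596] turn -0.005
[('plunger_top', [([252.7, 294.1], 0.4)]), ('knob_pointer', [([335.8, 212.8], 0.88), ([377.8, 240.3], 0.86)])]
[251.3 293.4]
[251.7 296. ]
[211.1 328.2]
```

View pics/look4.png

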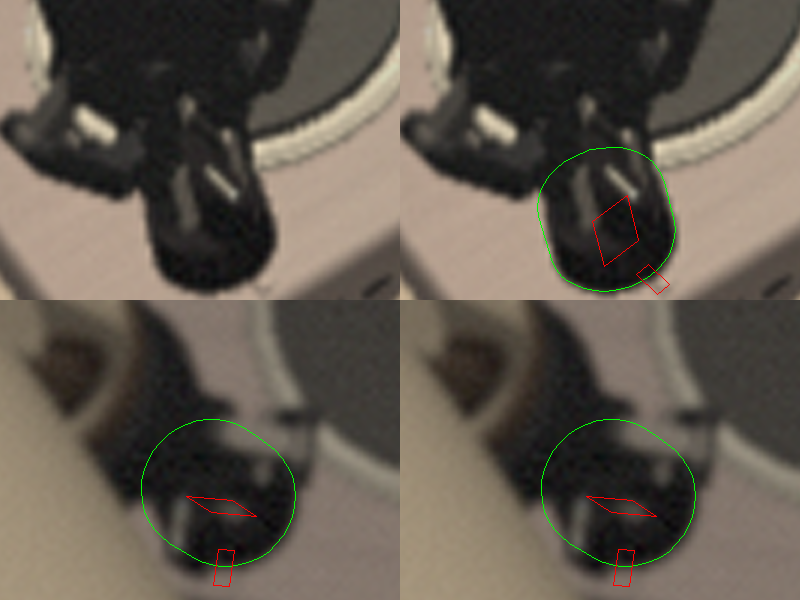

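Emit:
arm_command([
  [0, 0, 0.001, 0],
  [0, 0, 0.002, 0],
  [0, 0, 0.002, 0],
  [0, 0, 0.002, 0],
  [0, 0, 0.002, 0],
])

```text
time: 15.55
ee_pos: [0.4937, 0.2958, 0.0902]
tcp_rot: [179.9, 0.2, 174.7]
wrist_force: [-8.2, -6.0, 27.1]
opening: 0.0147
grasp_force: 62.8
```

Run:
```python
from h import *
o=bot.get_obs();print(o["wrist_force"],o["ee_pos"]);print(bot.job_done())
```

```text
[-8.20465063 -5.96994187 27.07075114] [0.49367296 0.29584736 0.09018507]
the job is handed in; nothing more can be done
None
```

I pressed and released the reset plunger, then fitted the rightmost knob on the D-shaft and handed the job in still pressing it to the stop at about 27 N; no verdict came back, so whether it passed is not confirmed.

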